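Load the vial warmer and hold its lid at the balance point

TASK

Load the dry-block warmer: stand the three loose control vials in the three empty wells of the front row, upright and right down on the well floors, so that both rows are complete. Then take the lid by its bar handle, swing it forward off its back stop to its balance point, where it would fall neither shut nor back, and finish gripping it still there (do not let go, and never let the lid drop towards shut), so that I can clip its closing damper on while it weighs nothing. Leave the vials in the back row and the other things on the bench where they are.

Things in the scene. Friction and masses are not known exactly. Their poses are not given: they have to be found in the camera images.
- warmer: Dry-block vial warmer, fixed: white case 108 (its x) x 140 (its y) x 64 mm, display and dial in front. Origin: centre of its underside; x points from front to hinge side, y to its left. In its top, flush at 64 mm, an aluminium block with 2 rows of 3 wells, 27 mm wide, 15 mm deep: rows at x = -24 mm (front) and +24, wells at y = +40, 0, -40. The raised lid stands behind, clear of the wells.
- well_left (a point): Centre of the floor of the left well of the front row (empty at the start), 49.5 mm above the bench; the well's mouth is 15 mm higher. Axes as the warmer's. A vial stands home when its origin is at this point.
- well_middle (a point): Centre of the floor of the middle well of the front row (empty at the start), 49.5 mm above the bench; the well's mouth is 15 mm higher. Axes as the warmer's. A vial stands home when its origin is at this point.
- well_right (a point): Centre of the floor of the right well of the front row (empty at the start), 49.5 mm above the bench; the well's mouth is 15 mm higher. Axes as the warmer's. A vial stands home when its origin is at this point.
- vial_1: Capped control vial, loose and upright on the bench, 24 mm across, 45 mm high (the body 24 mm wide reaches up to 41 mm, the cap above is 21 mm wide), 12 g. Origin: centre of its underside, z up along its axis. The three loose vials are alike; any of them may go in any front well. In its well it stands 30 mm proud of the block.
- vial_2: Capped control vial, loose and upright on the bench, 24 mm across, 45 mm high (the body 24 mm wide reaches up to 41 mm, the cap above is 21 mm wide), 12 g. Origin: centre of its underside, z up along its axis. The three loose vials are alike; any of them may go in any front well. In its well it stands 30 mm proud of the block.
- vial_3: Capped control vial, loose and upright on the bench, 24 mm across, 45 mm high (the body 24 mm wide reaches up to 41 mm, the cap above is 21 mm wide), 12 g. Origin: centre of its underside, z up along its axis. The three loose vials are alike; any of them may go in any front well. In its well it stands 30 mm proud of the block.
- seated_vial_1: Same kind of vial, already standing in the left well of the back row. Origin: centre of its underside.
- seated_vial_2: Same kind of vial, already standing in the middle well of the back row. Origin: centre of its underside.
- seated_vial_3: Same kind of vial, already standing in the right well of the back row. Origin: centre of its underside.
- lid (a joint): Lid: white hollow cover with a window, 108 x 140 x 40 mm, about 0.5 kg, on an almost frictionless hinge along the case's upper back edge, no spring. Angle in rad: 0 shut, 1.833 (105 deg) on its back stop, as it starts. Its deep skirt puts the centre of mass off the hinge plane: it balances at 1.16 rad, window plane 24 deg forward of upright; above that it falls back, below it falls shut.
- lid_hinge (a point): Middle of the lid's hinge line: 56 mm behind the warmer's origin along its x, 64 mm above the bench. The hinge line runs along the warmer's y.
- lid_handle (a point): Centre of the lid's round handle bar, 10 mm thick, 80 mm long between its posts, parallel to the hinge, 36 mm out from the lid's front wall; topmost part of the raised lid, about 0.2 m up. With the lid open by angle a it lies, from the hinge, 146 cos a - 20 sin a mm to the warmer's -x and 146 sin a + 20 cos a mm up. The bar may turn in a gripper's pads as the lid swings.
- sample_pot: White-capped sample pot 45 mm across, 48 mm high, a bystander. Origin under its centre.
- sample_cup: White-capped sample cup 59 mm across, 66 mm high, a bystander. Origin under its centre.
- timer: Bench timer 58 x 62 x 18 mm, a bystander. Origin under its centre.
- strip_bottle: White strip bottle 44 mm across, 98 mm high, a bystander. Origin under its centre.
- slide_box: Carton of slides 58 x 80 x 30 mm, a bystander. Origin under its centre.
- petri_dish: Lidded petri dish 89 mm across, 15 mm high, a bystander. Origin under its centre.

How it is judged:
On the way:
1. all three front wells hold a vial, let go of, with the lid still on its back stop (((horizontal distance between vial_1 and well_left below 0.005 m and z of vial_1 in the frame of well_left below 0.004 m and angle between vial_1's own z axis and vertical below 0.12 rad) or (horizontal distance between vial_2 and well_left below 0.005 m and z of vial_2 in the frame of well_left below 0.004 m and angle between vial_2's own z axis and vertical below 0.12 rad) or (horizontal distance between vial_3 and well_left below 0.005 m and z of vial_3 in the frame of well_left below 0.004 m and angle between vial_3's own z axis and vertical below 0.12 rad)) and ((horizontal distance between vial_1 and well_middle below 0.005 m and z of vial_1 in the frame of well_middle below 0.004 m and angle between vial_1's own z axis and vertical below 0.12 rad) or (horizontal distance between vial_2 and well_middle below 0.005 m and z of vial_2 in the frame of well_middle below 0.004 m and angle between vial_2's own z axis and vertical below 0.12 rad) or (horizontal distance between vial_3 and well_middle below 0.005 m and z of vial_3 in the frame of well_middle below 0.004 m and angle between vial_3's own z axis and vertical below 0.12 rad)) and ((horizontal distance between vial_1 and well_right below 0.005 m and z of vial_1 in the frame of well_right below 0.004 m and angle between vial_1's own z axis and vertical below 0.12 rad) or (horizontal distance between vial_2 and well_right below 0.005 m and z of vial_2 in the frame of well_right below 0.004 m and angle between vial_2's own z axis and vertical below 0.12 rad) or (horizontal distance between vial_3 and well_right below 0.005 m and z of vial_3 in the frame of well_right below 0.004 m and angle between vial_3's own z axis and vertical below 0.12 rad)) and value of joint lid above 1.7 rad and contact force between the fingers and vial_1 below 0.05 N and contact force between the fingers and vial_2 below 0.05 N and contact force between the fingers and vial_3 below 0.05 N), for 0.2 s.
At the end, for the whole second after the job is handed in: A loose vial in each front well: upright within 7 deg, 5 mm from the axis, 4 mm from the floor, not touched; back-row vials still in their wells; lid still (under 0.05 rad/s) at 1.16 rad, give or take 0.08, gripped by the fingers with more than 2 N (((horizontal distance between vial_1 and well_left below 0.005 m and z of vial_1 in the frame of well_left below 0.004 m and angle between vial_1's own z axis and vertical below 0.12 rad) or (horizontal distance between vial_2 and well_left below 0.005 m and z of vial_2 in the frame of well_left below 0.004 m and angle between vial_2's own z axis and vertical below 0.12 rad) or (horizontal distance between vial_3 and well_left below 0.005 m and z of vial_3 in the frame of well_left below 0.004 m and angle between vial_3's own z axis and vertical below 0.12 rad)) and ((horizontal distance between vial_1 and well_middle below 0.005 m and z of vial_1 in the frame of well_middle below 0.004 m and angle between vial_1's own z axis and vertical below 0.12 rad) or (horizontal distance between vial_2 and well_middle below 0.005 m and z of vial_2 in the frame of well_middle below 0.004 m and angle between vial_2's own z axis and vertical below 0.12 rad) or (horizontal distance between vial_3 and well_middle below 0.005 m and z of vial_3 in the frame of well_middle below 0.004 m and angle between vial_3's own z axis and vertical below 0.12 rad)) and ((horizontal distance between vial_1 and well_right below 0.005 m and z of vial_1 in the frame of well_right below 0.004 m and angle between vial_1's own z axis and vertical below 0.12 rad) or (horizontal distance between vial_2 and well_right below 0.005 m and z of vial_2 in the frame of well_right below 0.004 m and angle between vial_2's own z axis and vertical below 0.12 rad) or (horizontal distance between vial_3 and well_right below 0.005 m and z of vial_3 in the frame of well_right below 0.004 m and angle between vial_3's own z axis and vertical below 0.12 rad)) and z of each of seated_vial_1, seated_vial_2, seated_vial_3 in the frame of warmer below 0.0535 m and x of each of seated_vial_1, seated_vial_2, seated_vial_3 in the frame of warmer above 0.018 m and angle between each of seated_vial_1, seated_vial_2, seated_vial_3's own z axis and vertical below 0.12 rad and value of joint lid between 1.08 and 1.24 rad and velocity of joint lid between -0.05 and 0.05 rad/s and contact force between the fingers and lid above 2 N and contact force between the arm and vial_1 below 0.05 N and contact force between the arm and vial_2 below 0.05 N and contact force between the arm and vial_3 below 0.05 N); the arm keeps its last pose, push and grip.
It fails at once if the lid dropped towards shut (under 0.8 rad) (value of joint lid below 0.8 rad).
It fails at once if another thing on the bench was pushed by more than 20 mm (distance of any of sample_pot, sample_cup, timer, strip_bottle, slide_box, petri_dish from where it was at the start of the episode above 0.02 m).
It fails at once if a back-row vial was lifted out of its well (z of any of seated_vial_1, seated_vial_2, seated_vial_3 in the frame of warmer above 0.066 m).
It also fails if it takes over 64 s, if anything falls off the work surface, if the arm or the gripper's body presses on something with over 40 N, if the wrist force passes 120 N, or if a joint passes its speed limit or range.

ROBOT

A 7-joint arm with a two-finger parallel gripper is mounted at the origin on a cart in front of the work surface, level with it; the furniture and walls round the work are solid. World frame = base frame: x ahead of the robot, y to its left, z up, the work surface at z = 0. Lengths are in m, angles in rad, forces in N, time in s.
With the tool pointing down it reaches from about 0.425 to 0.925 m from the base axis. Payload 6.8 kg.
Tool frame: the origin (TCP) lies midway between the tips of the shut fingers; the grasp point (between the pads) lies 19 mm behind it; x points along the fingers, y is the direction in which the jaws open and shut, and the axes are right-handed (so a half turn about x gives the same grasp; the last joint's range is limited). The gripper opens to 85 mm and grips with 20 to 120 N. Pads are 22 mm wide; open, the fingers measure 114 mm over their backs; the gripper's body (76 mm by 85 mm) begins 54 mm behind the grasp point. The pads swing forward as they close: fully open they stand 13 mm farther back than shut.
Start: joints at [-1.454, 0.477, 0.022, 1.555, -0.011, 1.109, -0.083], TCP at [0.15, 0.658, 0.231] pointing down, gripper open.
Joint ranges: [-2.96, 2.96], [-0.34, 2.1], [-1.41, 1.46], [0.24, 2.44], [-1.37, 4.51], [0.17, 1.92], [-2.96, 2.96]. Speed limits (rad/s): [2.39, 2.39, 3.14, 3.14, 3.14, 3.14, 3.14].

INTERFACE

Orientations are given as a rotation vector (axis times angle).
In Python, from bench import r gives the robot as it stands.
- The arm moves only by the tool carry_out, never from a script. Its argument "targets" is one flat list of numbers, 7 for each row, row after row: the finger opening in m, from 0 to 0.0854, then the shift along the tool's x, y, z in m, then the turn, a rotation vector about the tool's x, y, z in units of 5 degrees (1.0 is 5 degrees). A call has 1 to 12 rows; each row is the pose to reach, as a shift and turn from the pose measured when the call began, along the tool's axes at that moment; what a row does not reach only later rows make up. A row lasts 1/8 s, in which the tool goes at most 62.5 mm and 10.7 degrees, less where a joint would pass 70% of its speed; a pose out of reach is approached as far as the arm can. A call with a gripper value outside its range is refused whole. The fingers move at their own pace and stop on an object; "squeeze" is the grip in N (left out, the last holds). Time passes only in rows, so rows that repeat a pose let the fingers close. It gives the time, the measured TCP pose, the force and the opening at its end, in the units of the state.
- r.get_obs(): the state, without advancing time (a new reading comes with each control period).
- r.grab_frame(name): name is "scene" or "top"; returns the picture (384x512x3 uint8, blue, green, red); there is no depth.
- r.camera_info(name): a dict with "fx", "fy", "cx", "cy" (pixels), "xyz" and "orientation" of the camera in the world. Camera axes: x right, y up, looking along -z (the intrinsics and any distortion apply to the point x, -y, -z); pixel columns grow to the right and rows downward; lengths in m; the calibration is good to about 2 mm. A picture is of the moment at which its call begins. camera_info takes no time and is no camera call.
- r.hand_in(): hands the job in, once; it reports no verdict.
The state is a dict: "clock": time; "joints": joint angles; "qvel": joint speeds; "tau": joint torques, N m; "tcp_pos": TCP position; "orientation": TCP orientation; "contact_force": force on the tool from outside, world axes, zero at the start; "moment": the same for the moment, N m; "grip_width": finger opening in m.
Only numpy, scipy, OpenCV 4.12 (cv2) and the standard library are available. Lean on these libraries where they do the work, as an engineer would, in place of code of your own. Each camera call takes 0.05 s, during which the arm holds its last target. There are 200 camera calls.

## Working session

There is one attempt and no reset: what is moved stays moved. The work goes in short steps, Python scripts to look and compute and a tool call to move; the robot and the scene stay as the last step left them, time stands still between calls to the robot, and variables do not carry over. Pictures are saved under pics/ and viewed, about 8 in all and at most 12, crops included, and the job is handed in when it is done.

Besides the shell and the picture viewer there is one more tool, called after "Emit:" in YAML: its name, and indented under it one key for each argument. carry_out: Moves the arm, as the interface text tells. Its arguments: {"type":"object","properties":{"targets":{"type":"array","items":{"type":"number"}},"squeeze":{"type":"number"}},"required":["targets"]}

```bash
mkdir -p pics; python3 - <<'E'
from bench import r
import cv2
for n in("scene","top"):
    print(n,r.camera_info(n)); cv2.imwrite(f"pics/{n}0.png",r.grab_frame(n))
print(r.get_obs())
E
```

```text
scene {'fx': 389.1987332580103, 'fy': 389.1987332580103, 'cx': 255.87745512985347, 'cy': 189.1346909106876, 'xyz': array([-0.18460915, -0.37028432,  1.03247911]), 'orientation': array([ 0.65420867, -0.3514007 , -0.91214577])}
top {'fx': 367.1343259109815, 'fy': 367.1343259109815, 'cx': 262.683968234233, 'cy': 193.51063703408758, 'xyz': array([0.25289465, 0.07500277, 1.36955873]), 'orientation': array([ 0.1770392 , -0.1361116 , -1.58612378])}
{'clock': 0.1, 'joints': array([-1.45409894,  0.4776927 ,  0.02235462,  1.55636766, -0.01147964,
        1.10933698, -0.08310091]), 'qvel': array([-0.00071887, -0.00146943, -0.0007227 , -0.002487  ,  0.00121603,
       -0.00025093, -0.00270079]), 'tau': array([ 4.26629529e-03, -5.97756207e+01,  1.61343098e+00, -2.81955010e+01,
        1.28562862e-02,  4.96144450e-03,  2.74892983e-05]), 'tcp_pos': array([0.15036575, 0.65747148, 0.23043342]), 'orientation': array([ 0.17515725,  1.56362499, -0.1777941 ]), 'contact_force': array([ 0.51431381,  0.26932053, -0.78853725]), 'moment': array([ 0.05305538, -0.03179293, -0.02276093]), 'grip_width': 0.08555658099791777}
```

View pics/top0.png

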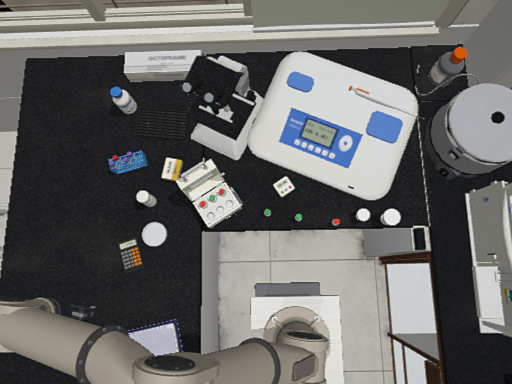

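View pics/scene0.png

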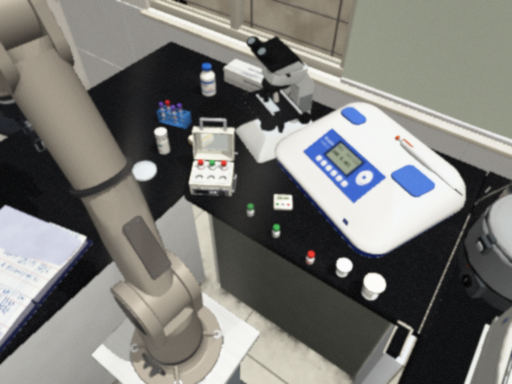

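The top view shows the warmer around (210,195) and loose vials near (267,213), (298,217) and (336,222). In the scene view they are at (251,210), (276,231) and (311,258). I'll enlarge the crops.

```bash
cat > h.py <<'E'
import numpy as np,cv2
from scipy.spatial.transform import Rotation as R
from bench import r
def ray(n,u,v):
    c=r.camera_info(n); d=np.array([(u-c['cx'])/c['fx'],-(v-c['cy'])/c['fy'],-1])
    return np.array(c['xyz']),R.from_rotvec(c['orientation']).apply(d)
def at(n,u,v,z):
    o,d=ray(n,u,v); return o+d*(z-o[2])/d[2]
def proj(n,p):
    c=r.camera_info(n); q=R.from_rotvec(c['orientation']).inv().apply(np.atleast_2d(p)-c['xyz'])
    return np.c_[c['cx']-c['fx']*q[:,0]/q[:,2], c['cy']+c['fy']*q[:,1]/q[:,2]]
def crop(n,x,y,w,h,k,f):
    im=r.grab_frame(n)[y:y+h,x:x+w]; cv2.imwrite(f,cv2.resize(im,None,fx=k,fy=k,interpolation=cv2.INTER_CUBIC))
E
python3 - <<'E'
import cv2
a=cv2.imread('pics/top0.png')[150:240,150:290+60]
b=cv2.imread('pics/scene0.png')[110:275,180:325]
cv2.imwrite('pics/topc.png',cv2.resize(a,None,fx=4,fy=4,interpolation=cv2.INTER_CUBIC))
cv2.imwrite('pics/scenec.png',cv2.resize(b[:95,:70],None,fx=6,fy=6,interpolation=cv2.INTER_CUBIC))
E
```

```text
(no output)
```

View pics/topc.png

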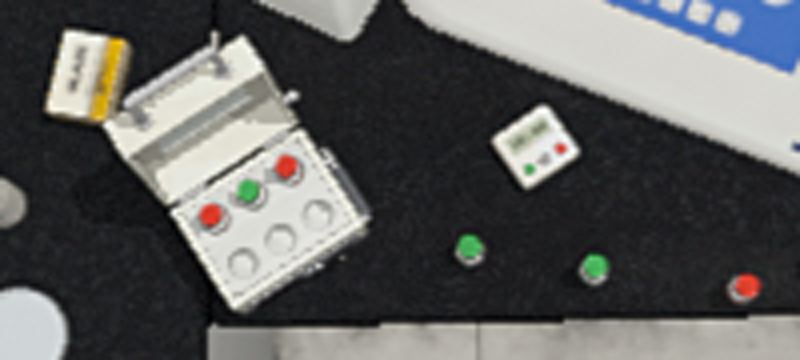

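View pics/scenec.png

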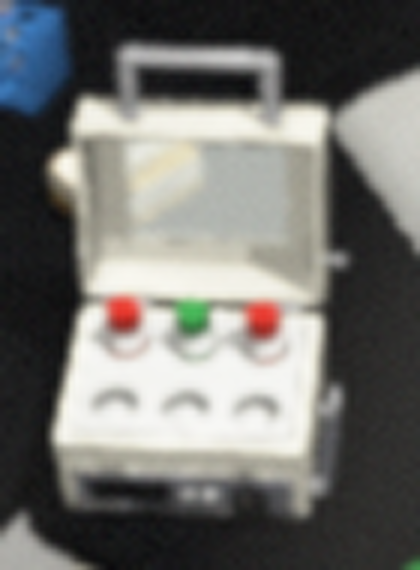

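```bash
cat > m.py <<'E'
from h import *
from scipy.optimize import least_squares
pt=lambda u,v,k,x,y:np.array([(u+.5)/k-.5+x,(v+.5)/k-.5+y])
Y=[.04,0,-.04]
obs=[]
for y,p,q in zip(Y,[(243,264),(281,240),(318,214)],[(116,404),(187,405),(257,409)]):
    obs+=[('top',(-.024,y,.064),pt(*p,4,150,150)),('scene',(-.024,y,.064),pt(*q,6,180,110))]
for y,p,q in zip(Y,[(210,215),(248,189),(287,167)],[(124,315),(193,315),(263,319)]):
    obs+=[('top',(.024,y,.092),pt(*p,4,150,150)),('scene',(.024,y,.092),pt(*q,6,180,110))]
def W(x,P): return R.from_rotvec([0,0,x[2]]).apply(P)+[x[0],x[1],0]
f=lambda x:np.concatenate([proj(n,W(x,P))[0]-o for n,P,o in obs])
s=least_squares(f,[.5,.2,.5]);print('warmer',s.x,np.round(s.fun.reshape(-1,2),2).tolist())
np.save('w.npy',s.x)
a=1.833
print('wells',W(s.x,[[-.024,y,.0495] for y in Y]))
H=lambda a:[.056-(.146*np.cos(a)-.02*np.sin(a)),0,.064+.146*np.sin(a)+.02*np.cos(a)]
print('handle',W(s.x,[H(a),H(1.16)]), proj('top',W(s.x,[H(a)])),proj('scene',W(s.x,[H(a)])))
# caps
def caps(n,im):
    g=cv2.cvtColor(im,cv2.COLOR_BGR2HSV); m=((g[...,1]>110)&(g[...,2]>60)&((g[...,0]<12)|(g[...,0]>168)|((g[...,0]>45)&(g[...,0]<85)))).astype('uint8')
    _,_,st,c=cv2.connectedComponentsWithStats(m); return [(c[i],st[i,4]) for i in range(1,len(c)) if st[i,4]>8]
T=caps('top',cv2.imread('pics/top0.png'));S=caps('scene',cv2.imread('pics/scene0.png'))
for g,h in [((267,213),(251,210)),((298,217),(276,231)),((336,222),(311,256))]:
    t=min(T,key=lambda c:np.hypot(*(c[0]-g)));q=min(S,key=lambda c:np.hypot(*(c[0]-h)))
    F=lambda x:np.r_[proj('top',x)[0]-t[0],proj('scene',x)[0]-q[0]]
    z=least_squares(F,[.5,0,.04]);print('vial',t,q,z.x,z.fun.round(2), at('top',*t[0],.043),at('scene',*q[0],.043))
E
python3 m.py
```

```text
warmer [0.48256405 0.27348552 0.5645311 ] [[0.55, -0.34], [-0.49, 0.25], [0.43, -0.42], [-0.54, 0.58], [0.52, 0.02], [-0.41, 0.41], [0.39, -0.36], [-0.62, -0.83], [0.43, 0.0], [-0.43, -0.35], [0.17, -0.61], [-0.38, -0.53]]
wells [[0.44088711 0.29443863 0.0495    ]
 [0.4622879  0.26064505 0.0495    ]
 [0.48368869 0.22685146 0.0495    ]]
handle [[0.57816695 0.33402889 0.19982569]
 [0.49610893 0.28206322 0.20584004]] [[192.61659672 168.76973526]] [[212.14773901 120.0418586 ]]
vial (array([266.96296296, 210.55555556]), np.int32(27)) (array([250.2 , 205.88]), np.int32(25)) [0.45802038 0.09212992 0.03836936] [ 0.16 -0.15 -0.19  0.03] [0.45675846 0.09265484 0.043     ] [0.45549023 0.08954026 0.043     ]
vial (array([298.48148148, 215.40740741]), np.int32(27)) (array([276.04878049, 226.73170732]), np.int32(41)) [ 0.43737028 -0.02225543  0.03856413] [ 0.12 -0.11 -0.14  0.02] [ 0.43635138 -0.02147679  0.043     ] [ 0.43492203 -0.02411467  0.043     ]
vial (array([336.85294118, 220.61764706]), np.int32(34)) (array([310.78333333, 253.36666667]), np.int32(60)) [ 0.41478249 -0.15965028  0.04133692] [ 0.09 -0.08 -0.09  0.02] [ 0.41430835 -0.15903001  0.043     ] [ 0.41398659 -0.16019808  0.043     ]
```

```bash
cat > go.py <<'E'
# usage: go.py x y z yawdeg(direction of tool y) [pitchdeg] -> shift and turn in call units
import sys
from h import *
def rel(x,y,z,yaw,pitch=0):
    o=r.get_obs(); A=R.from_rotvec(o['orientation'])
    t=np.radians(yaw); ty=np.array([np.cos(t),np.sin(t),0]); tx=np.array([0,0,-1.])
    B=R.from_rotvec(np.radians(pitch)*np.cross(ty,-tx))*R.from_matrix(np.c_[tx,ty,np.cross(tx,ty)])
    d=A.inv().apply(np.array([x,y,z])-o['tcp_pos']); w=(A.inv()*B).as_rotvec()/np.radians(5)
    return d.round(4),w.round(2)
if __name__=='__main__':
    o=r.get_obs();print(o['clock'],o['tcp_pos'].round(4),R.from_rotvec(o['orientation']).as_matrix().round(3).tolist(),o['joints'].round(2))
    v=list(map(float,sys.argv[1:])); n=5
    while v: 
        print(v[:4],*rel(*v[:4])); v=v[4:]
E
Y=32.35; for a in 32.35 122.35 212.35 -57.65; do python3 go.py 0.40 0.36 0.2 $a .457 .092 .2 $a .457 .092 .018 $a;done
```

```text
0.1 [0.1504 0.6575 0.2304] [[-0.0, 0.223, 0.975], [-0.002, 0.975, -0.223], [-1.0, -0.002, 0.0]] [-1.45  0.48  0.02  1.56 -0.01  1.11 -0.08]
[0.4, 0.36, 0.2, 32.35] [ 0.0309 -0.2343  0.3097] [8.95 0.01 0.02]
[0.457, 0.092, 0.2, 32.35] [ 0.0313 -0.4828  0.425 ] [8.95 0.01 0.02]
[0.457, 0.092, 0.018, 32.35] [ 0.2133 -0.4825  0.4249] [8.95 0.01 0.02]
0.1 [0.1504 0.6575 0.2304] [[-0.0, 0.223, 0.975], [-0.002, 0.975, -0.223], [-1.0, -0.002, 0.0]] [-1.45  0.48  0.02  1.56 -0.01  1.11 -0.08]
[0.4, 0.36, 0.2, 122.35] [ 0.0309 -0.2343  0.3097] [-9.05 -0.01  0.02]
[0.457, 0.092, 0.2, 122.35] [ 0.0313 -0.4828  0.425 ] [-9.05 -0.01  0.02]
[0.457, 0.092, 0.018, 122.35] [ 0.2133 -0.4825  0.4249] [-9.05 -0.01  0.02]
0.1 [0.1504 0.6575 0.2304] [[-0.0, 0.223, 0.975], [-0.002, 0.975, -0.223], [-1.0, -0.002, 0.0]] [-1.45  0.48  0.02  1.56 -0.01  1.11 -0.08]
[0.4, 0.36, 0.2, 212.35] [ 0.0309 -0.2343  0.3097] [-2.705e+01 -2.000e-02  1.000e-02]
[0.457, 0.092, 0.2, 212.35] [ 0.0313 -0.4828  0.425 ] [-2.705e+01 -2.000e-02  1.000e-02]
[0.457, 0.092, 0.018, 212.35] [ 0.2133 -0.4825  0.4249] [-2.705e+01 -2.000e-02  1.000e-02]
0.1 [0.1504 0.6575 0.2304] [[-0.0, 0.223, 0.975], [-0.002, 0.975, -0.223], [-1.0, -0.002, 0.0]] [-1.45  0.48  0.02  1.56 -0.01  1.11 -0.08]
[0.4, 0.36, 0.2, -57.65] [ 0.0309 -0.2343  0.3097] [2.695e+01 2.000e-02 1.000e-02]
[0.457, 0.092, 0.2, -57.65] [ 0.0313 -0.4828  0.425 ] [2.695e+01 2.000e-02 1.000e-02]
[0.457, 0.092, 0.018, -57.65] [ 0.2133 -0.4825  0.4249] [2.695e+01 2.000e-02 1.000e-02]
```

Emit:
carry_out:
  targets: [0.06, 0, -0.06, 0.08, -2, 0, 0, 0.06, 0, -0.12, 0.16, -4, 0, 0, 0.06, 0, -0.16, 0.21, -6, 0, 0, 0.06, 0, -0.2, 0.26, -8, 0, 0, 0.06, 0, -0.234, 0.31, -9.05, 0, 0, 0.06, 0, -0.28, 0.335, -9.05, 0, 0, 0.06, 0.01, -0.34, 0.36, -9.05, 0, 0, 0.06, 0.03, -0.4, 0.385, -9.05, 0, 0, 0.06, 0.05, -0.45, 0.41, -9.05, 0, 0, 0.06, 0.1, -0.482, 0.425, -9.05, 0, 0, 0.06, 0.13, -0.482, 0.425, -9.05, 0, 0, 0.06, 0.14, -0.482, 0.425, -9.05, 0, 0]
  squeeze: 20

```text
clock: 1.6
tcp_pos: [0.4558, 0.0891, 0.089]
orientation: [-0.442, 1.531, 0.437]
contact_force: [0.5, 0.1, 0.0]
grip_width: 0.0593
```

```bash
python3 go.py .4575 .092 .018 122.35
```

```text
1.6 [0.4558 0.0891 0.089 ] [[-0.004, -0.532, 0.847], [-0.004, 0.847, 0.532], [-1.0, -0.001, -0.005]] [-0.44  0.34  0.13  2.17 -0.07  0.63  1.87]
[0.4575, 0.092, 0.018, 122.35] [0.0709 0.0017 0.0034] [-0.05 -0.06  0.02]
```

Emit:
carry_out:
  targets: [0.06, 0.05, 0.0017, 0.0034, 0, 0, 0, 0.06, 0.071, 0.0017, 0.0034, 0, 0, 0, 0.0, 0.071, 0.0017, 0.0034, 0, 0, 0, 0.0, 0.071, 0.0017, 0.0034, 0, 0, 0, 0.0, 0.071, 0.0017, 0.0034, 0, 0, 0, 0.0, 0.071, 0.0017, 0.0034, 0, 0, 0, 0.0, 0.071, 0.0017, 0.0034, 0, 0, 0]
  squeeze: 20

```text
clock: 2.48
tcp_pos: [0.4582, 0.0924, 0.0187]
orientation: [-0.442, 1.529, 0.437]
contact_force: [-1.0, 0.6, 6.6]
grip_width: 0.0209
```

```bash
python3 go.py .4575 .092 .018 122.35 .4575 .092 .018 32.35
```

```text
2.475 [0.4582 0.0924 0.0187] [[-0.002, -0.532, 0.847], [-0.003, 0.847, 0.532], [-1.0, -0.002, -0.004]] [-0.42  0.48  0.11  2.2  -0.1   0.47  1.9 ]
[0.4575, 0.092, 0.018, 122.35] [ 0.0007  0.0001 -0.0008] [-0.05 -0.04  0.02]
[0.4575, 0.092, 0.018, 32.35] [ 0.0007  0.0001 -0.0008] [17.95 -0.02  0.05]
```

```bash
python3 - <<'E'
from h import *
crop('scene',215,165,75,60,8,'pics/g1.png')
E
```

```text
(no output)
```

View pics/g1.png

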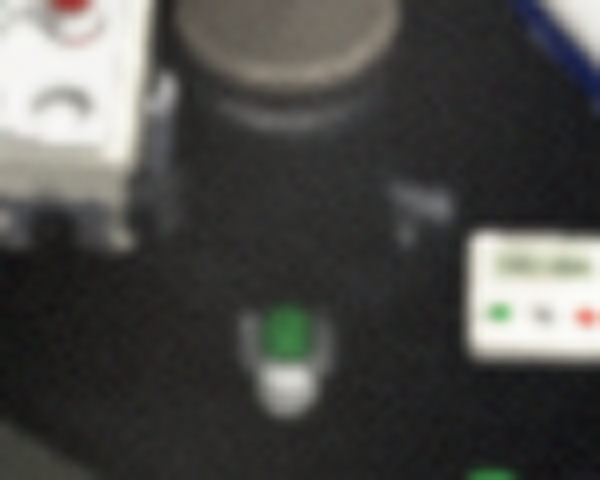

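The fingers close on the cap zone: the tips sit around (245,365) and (325,365), with the vial's bottom at (290,415). The 20.9 mm width also points to the cap, so I'll regrip lower.

Emit:
carry_out:
  targets: [0.045, 0, 0, 0, 0, 0, 0, 0.045, 0, 0, 0, 0, 0, 0, 0.045, 0.009, 0, 0, 0, 0, 0, 0.0, 0.009, 0, 0, 0, 0, 0, 0.0, 0.009, 0, 0, 0, 0, 0, 0.0, 0.009, 0, 0, 0, 0, 0, 0.0, 0.009, 0, 0, 0, 0, 0]
  squeeze: 20

```text
clock: 3.4
tcp_pos: [0.4582, 0.0923, 0.0098]
orientation: [-0.441, 1.529, 0.437]
contact_force: [0.0, -0.2, -0.0]
grip_width: 0.0222
```

Emit:
carry_out:
  targets: [0.05, 0, 0, 0, 0, 0, 0, 0.05, -0.002, 0, 0, 0, 0, 0, 0.05, -0.002, 0, 0, 2, 0, 0, 0.05, -0.002, 0, 0, 4, 0, 0, 0.05, -0.002, 0, 0, 6, 0, 0, 0.05, -0.002, 0, 0, 8, 0, 0, 0.05, -0.002, 0, 0, 10, 0, 0, 0.05, -0.002, 0, 0, 12, 0, 0, 0.05, -0.002, 0, 0, 14, 0, 0, 0.05, -0.002, 0, 0, 16, 0, 0, 0.05, -0.002, 0, 0, 17.95, 0, 0, 0.05, -0.002, 0, 0, 17.95, 0, 0]

```text
clock: 4.9
tcp_pos: [0.4583, 0.0925, 0.0118]
orientation: [0.779, 1.425, -0.786]
contact_force: [-0.4, 0.4, 0.1]
grip_width: 0.05
```

```bash
python3 go.py .4582 .0923 .012 32.35
```

```text
4.9 [0.4583 0.0925 0.0118] [[-0.002, 0.844, 0.537], [-0.004, 0.537, -0.844], [-1.0, -0.004, 0.002]] [-0.75  0.56  0.51  2.22 -0.57  0.5   0.78]
[0.4582, 0.0923, 0.012, 32.35] [-0.0002 -0.0002  0.0001] [0.03 0.02 0.04]
```

Emit:
carry_out:
  targets: [0.0, 0, 0, 0, 0, 0, 0, 0.0, 0, 0, 0, 0, 0, 0, 0.0, 0, 0, 0, 0, 0, 0, 0.0, 0, 0, 0, 0, 0, 0, 0.05, 0, 0, 0, 0, 0, 0, 0.05, 0, 0, 0, 0, 0, 0, 0.05, -0.06, 0, 0, 0, 0, 0, 0.05, -0.08, 0, 0, 0, 0, 0, 0.05, -0.08, -0.04, 0.043, 0, 0, 0, 0.05, -0.08, -0.079, 0.085, 0, 0, 0, 0.05, -0.08, -0.079, 0.085, 0, 0, 0]

```text
clock: 6.28
tcp_pos: [0.436, -0.0254, 0.0924]
orientation: [0.784, 1.423, -0.792]
contact_force: [-0.0, -0.8, -0.8]
grip_width: 0.05
```

```bash
cat > b.py <<'E'
from h import *
from m import caps
i=r.grab_frame('top');s=r.grab_frame('scene')
cv2.imwrite('pics/topb.png',i);cv2.imwrite('pics/sceneb.png',s)
for n,im in(('top',i),('scene',s)):
    for c,a in caps(n,im): print(n,c.round(2),a,at(n,*c,.043).round(4))
E
python3 b.py | grep -v -e warmer -e vial
```

```text
wells [[0.44088711 0.29443863 0.0495    ]
 [0.4622879  0.26064505 0.0495    ]
 [0.48368869 0.22685146 0.0495    ]]
handle [[0.57816695 0.33402889 0.19982569]
 [0.49610893 0.28206322 0.20584004]] [[192.61659672 168.76973526]] [[212.14773901 120.0418586 ]]
top [456.84  56.  ] 111 [ 1.0526 -0.6649  0.043 ]
top [362.5   90.39] 18 [ 0.919  -0.2873  0.043 ]
top [115.   156.96] 28 [0.676  0.6668 0.043 ]
top [221.   191.14] 22 [0.5333 0.2614 0.043 ]
top [211.5  197.22] 18 [0.5112 0.2965 0.043 ]
top [202.18 203.27] 22 [0.4893 0.3308 0.043 ]
top [266.55 209.68] 22 [0.46   0.0941 0.043 ]
top [336.85 220.62] 34 [ 0.4143 -0.159   0.043 ]
scene [200.   161.83] 23 [0.5147 0.3531 0.043 ]
scene [211.5  162.29] 14 [0.5369 0.3183 0.043 ]
scene [223.09 162.65] 23 [0.5596 0.2835 0.043 ]
scene [114.31 175.77] 123 [0.2904 0.5489 0.043 ]
scene [250.17 204.88] 24 [0.4588 0.0921 0.043 ]
scene [276.08 226.65] 40 [ 0.4352 -0.024   0.043 ]
scene [310.78 253.37] 60 [ 0.414  -0.1602  0.043 ]
```

```bash
cat > m2.py <<'E'
from m import *
b={'top':np.array([266.55,209.68])-proj('top',[.4583,.0925,.043])[0],'scene':np.array([250.17,204.88])-proj('scene',[.4583,.0925,.043])[0]}
print(b)
seat={'top':[(202.18,203.27),(211.5,197.22),(221,191.14)],'scene':[(200,161.83),(211.5,162.29),(223.09,162.65)]}
def fit(cams,use):
    O=[]
    if 'w' in use: O+=[(n,P,o-b[n]) for n,P,o in obs if P[0]<0 and n in cams]
    if 's' in use: O+=[(n,(.024,y,.0925),np.array(p)-b[n]) for n in cams for y,p in zip(Y,seat[n])]
    f=lambda x:np.concatenate([proj(n,W(x,P))[0]-o for n,P,o in O])
    q=least_squares(f,[.5,.2,.5]); print(cams,use,q.x.round(4),'mid',W(q.x,[-.024,0,.05]).round(4),q.fun.round(1)); return q.x
for c in(['top'],['scene'],['top','scene']):
    for u in('w','s','ws'): x=fit(c,u)
print(W(x,[[-.024,y,.0495] for y in Y]),W(x,[H(1.833),H(1.16)])); np.save('w.npy',x)
for n,u,v in [('top',298.48,215.4),('scene',276.08,226.65),('top',336.85,220.62),('scene',310.78,253.37)]: print(n,at(n,u-b[n][0],v-b[n][1],.043).round(4))
E
python3 m2.py|tail -22; python3 go.py .437 -.022 .012 32.35
```

```text
vial (array([266.96296296, 210.55555556]), np.int32(27)) (array([250.2 , 205.88]), np.int32(25)) [0.45802038 0.09212992 0.03836936] [ 0.16 -0.15 -0.19  0.03] [0.45675846 0.09265484 0.043     ] [0.45549023 0.08954026 0.043     ]
vial (array([298.48148148, 215.40740741]), np.int32(27)) (array([276.04878049, 226.73170732]), np.int32(41)) [ 0.43737028 -0.02225543  0.03856413] [ 0.12 -0.11 -0.14  0.02] [ 0.43635138 -0.02147679  0.043     ] [ 0.43492203 -0.02411467  0.043     ]
vial (array([336.85294118, 220.61764706]), np.int32(34)) (array([310.78333333, 253.36666667]), np.int32(60)) [ 0.41478249 -0.15965028  0.04133692] [ 0.09 -0.08 -0.09  0.02] [ 0.41430835 -0.15903001  0.043     ] [ 0.41398659 -0.16019808  0.043     ]
{'top': array([-0.44661581, -0.45710506]), 'scene': array([ 0.20611152, -0.03579907])}
['top'] w [0.4798 0.2739 0.5772] mid [0.4597 0.2608 0.05  ] [ 0.1  0.  -0.1 -0.2 -0.1  0.1]
['top'] s [0.4796 0.2735 0.5648] mid [0.4594 0.2606 0.05  ] [-0.1  0.1  0.1 -0.   0.1 -0.1]
['top'] ws [0.4798 0.2736 0.569 ] mid [0.4596 0.2607 0.05  ] [ 0.1 -0.  -0.  -0.1  0.   0.3 -0.2  0.1  
[... 615 characters left out ...]
[0.481  0.273  0.5723] mid [0.4609 0.26   0.05  ] [ 0.3 -0.3 -0.4  0.6  0.2 -0.5 -0.5  0.9  0.2 -0.1 -0.3  0.6 -0.  -0.2
  0.2 -0.4  0.1 -0.5 -0.4 -0.3 -0.2 -0.4 -0.1 -0.3]
[[0.43920546 0.29362618 0.0495    ]
 [0.46086856 0.26000015 0.0495    ]
 [0.48253167 0.22637412 0.0495    ]] [[0.57617308 0.33428348 0.19982569]
 [0.49452191 0.28168085 0.20584004]]
top [ 0.4347 -0.023   0.043 ]
scene [ 0.4348 -0.0236  0.043 ]
top [ 0.4126 -0.1605  0.043 ]
scene [ 0.4135 -0.1598  0.043 ]
6.375 [ 0.4374 -0.0215  0.0923] [[-0.002, 0.844, 0.536], [-0.003, 0.536, -0.844], [-1.0, -0.003, 0.002]] [-0.68  0.37  0.7   2.26 -0.4   0.64  0.88]
[0.437, -0.022, 0.012, 32.35] [ 0.0803 -0.0003  0.    ] [0.01 0.02 0.04]
```

Emit:
carry_out:
  targets: [0.05, 0.05, -0.003, 0, 0, 0, 0, 0.05, 0.08, -0.003, 0, 0, 0, 0, 0.05, 0.08, -0.003, 0, 0, 0, 0, 0.0, 0.08, -0.003, 0, 0, 0, 0, 0.0, 0.08, -0.003, 0, 0, 0, 0, 0.0, 0.08, -0.003, 0, 0, 0, 0, 0.0, 0.08, -0.003, 0, 0, 0, 0, 0.0, 0.06, -0.003, 0, 0, 0, 0, 0.0, 0.01, -0.003, 0, 0, 0, 0, 0.0, -0.04, -0.003, 0, 0, 0, 0, 0.0, -0.04, -0.003, 0, 0, 0, 0]

```text
clock: 7.75
tcp_pos: [0.4372, -0.0225, 0.1353]
orientation: [0.784, 1.421, -0.781]
contact_force: [0.1, 0.2, -0.7]
grip_width: 0.0213
```

```bash
cat > well.py <<'E'
import sys
from go import *
c,s=np.cos(.569),np.sin(.569)
o=r.get_obs();print(o['clock'],o['tcp_pos'].round(4),o['contact_force'].round(1),o['grip_width'],o['joints'].round(2))
dx,dy=(list(map(float,sys.argv[1:]))+[0,0])[:2]
for n,y in(('L',.04),('M',0),('R',-.04)):
    x=-.024+dx; yy=y+dy
    p=(.4798+c*x-s*yy,.2731+s*x+c*yy)
    for z in(.13,.083,.066): print(n,np.round(p,4),z,*rel(*p,z,np.degrees(.569)))
E
python3 well.py
```

```text
7.75 [ 0.4372 -0.0225  0.1353] [ 0.1  0.2 -0.7] 0.021309146110095902 [-0.78  0.29  0.82  2.23 -0.31  0.73  0.81]
L [0.438  0.2939] 0.13 [ 0.005   0.1702 -0.2667] [-0.04  0.04 -0.04]
L [0.438  0.2939] 0.083 [ 0.052   0.1701 -0.2668] [-0.04  0.04 -0.04]
L [0.438  0.2939] 0.066 [ 0.069   0.17   -0.2669] [-0.04  0.04 -0.04]
M [0.4596 0.2602] 0.13 [ 0.0052  0.1704 -0.2267] [-0.04  0.04 -0.04]
M [0.4596 0.2602] 0.083 [ 0.0522  0.1702 -0.2268] [-0.04  0.04 -0.04]
M [0.4596 0.2602] 0.066 [ 0.0692  0.1702 -0.2269] [-0.04  0.04 -0.04]
R [0.4811 0.2265] 0.13 [ 0.0053  0.1705 -0.1867] [-0.04  0.04 -0.04]
R [0.4811 0.2265] 0.083 [ 0.0523  0.1703 -0.1868] [-0.04  0.04 -0.04]
R [0.4811 0.2265] 0.066 [ 0.0693  0.1703 -0.1869] [-0.04  0.04 -0.04]
```

Emit:
carry_out:
  targets: [0, 0.0, 0.033, -0.052, 0, 0, 0, 0, 0, 0.066, -0.104, 0, 0, 0, 0, 0, 0.099, -0.156, 0, 0, 0, 0, 0, 0.132, -0.208, 0, 0, 0, 0, 0.005, 0.155, -0.245, 0, 0, 0, 0, 0.005, 0.17, -0.267, 0, 0, 0, 0, 0.02, 0.17, -0.267, 0, 0, 0, 0, 0.035, 0.17, -0.267, 0, 0, 0, 0, 0.035, 0.17, -0.267, 0, 0, 0]

```text
clock: 8.88
tcp_pos: [0.4371, 0.2911, 0.0986]
orientation: [0.784, 1.42, -0.787]
contact_force: [-0.5, 0.1, -0.1]
grip_width: 0.0215
```

```bash
python3 well.py; python3 - <<'E'
from h import *
crop('scene',180,130,75,65,10,'pics/w1.png')
E
```

```text
8.875 [0.4371 0.2911 0.0986] [-0.5  0.1 -0.1] 0.021519336725377508 [-1.23  0.49  0.67  2.06 -0.44  0.74  0.28]
L [0.438  0.2939] 0.13 [-0.0314  0.0022 -0.0017] [-0.07  0.05 -0.  ]
L [0.438  0.2939] 0.083 [ 0.0156  0.0022 -0.0019] [-0.07  0.05 -0.  ]
L [0.438  0.2939] 0.066 [ 0.0326  0.0022 -0.002 ] [-0.07  0.05 -0.  ]
M [0.4596 0.2602] 0.13 [-0.0312  0.0025  0.0383] [-0.07  0.05 -0.  ]
M [0.4596 0.2602] 0.083 [0.0158 0.0025 0.0381] [-0.07  0.05 -0.  ]
M [0.4596 0.2602] 0.066 [0.0328 0.0025 0.038 ] [-0.07  0.05 -0.  ]
R [0.4811 0.2265] 0.13 [-0.0311  0.0027  0.0783] [-0.07  0.05 -0.  ]
R [0.4811 0.2265] 0.083 [0.0159 0.0027 0.0781] [-0.07  0.05 -0.  ]
R [0.4811 0.2265] 0.066 [0.0329 0.0027 0.078 ] [-0.07  0.05 -0.  ]
```

View pics/w1.png

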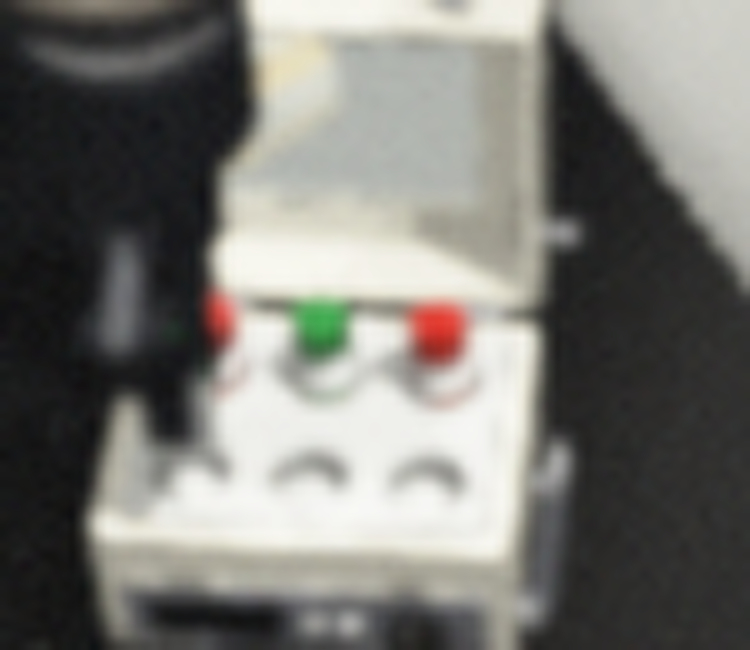

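The view shows the wells at (195,470), (312,470) and (430,475). The held vial is hidden behind the finger, above the left well. I'll lower it by force feedback.

Emit:
carry_out:
  targets: [0, 0.008, 0.0022, -0.0018, 0, 0, 0, 0, 0.016, 0.0022, -0.0018, 0, 0, 0, 0, 0.018, 0.0022, -0.0018, 0, 0, 0, 0, 0.0225, 0.0022, -0.0018, 0, 0, 0, 0, 0.0245, 0.0022, -0.0018, 0, 0, 0, 0, 0.0245, 0.0022, -0.0018, 0, 0, 0]

```text
clock: 9.68
tcp_pos: [0.439, 0.2945, 0.0749]
orientation: [0.785, 1.419, -0.785]
contact_force: [2.0, -0.0, -1.3]
grip_width: 0.0214
```

```bash
python3 well.py | grep -e L -e '\['|head -4
```

```text
9.675 [0.439  0.2945 0.0749] [ 2.  -0.  -1.3] 0.021373893976987312 [-1.2   0.53  0.63  2.07 -0.48  0.69  0.31]
L [0.438  0.2939] 0.13 [-0.0551 -0.001   0.0002] [-0.07  0.05 -0.03]
L [0.438  0.2939] 0.083 [-0.0081 -0.0012  0.    ] [-0.07  0.05 -0.03]
L [0.438  0.2939] 0.066 [ 0.0089 -0.0012 -0.    ] [-0.07  0.05 -0.03]
```

Emit:
carry_out:
  targets: [0, 0.002, -0.0006, 0, 0, 0, 0, 0, 0.0045, -0.0006, 0, 0, 0, 0, 0, 0.007, -0.0006, 0, 0, 0, 0, 0, 0.0085, -0.0006, 0, 0, 0, 0, 0, 0.0085, -0.0006, 0, 0, 0, 0]

```text
clock: 10.3
tcp_pos: [0.4391, 0.2943, 0.0664]
orientation: [0.786, 1.419, -0.785]
contact_force: [3.6, -0.0, -1.0]
grip_width: 0.0214
```

```bash
python3 well.py | grep -e L -e '\['|head -4
```

```text
10.3 [0.4391 0.2943 0.0664] [ 3.6 -0.  -1. ] 0.021361569901270524 [-1.19  0.54  0.62  2.07 -0.49  0.68  0.32]
L [0.438  0.2939] 0.13 [-0.0636 -0.0009  0.0001] [-0.07  0.05 -0.04]
L [0.438  0.2939] 0.083 [-0.0166 -0.001  -0.0001] [-0.07  0.05 -0.04]
L [0.438  0.2939] 0.066 [ 0.0004 -0.0011 -0.0002] [-0.07  0.05 -0.04]
```

Emit:
carry_out:
  targets: [0.034, 0, 0, 0, 0, 0, 0, 0.034, 0, 0, 0, 0, 0, 0, 0.034, 0, 0, 0, 0, 0, 0, 0.034, -0.035, 0, 0, 0, 0, 0, 0.036, -0.07, 0, 0, 0, 0, 0, 0.05, -0.07, -0.025, 0.05, 0, 0, 0, 0.05, -0.07, -0.05, 0.1, 0, 0, 0, 0.05, -0.07, -0.075, 0.15, 0, 0, 0, 0.05, -0.07, -0.1, 0.2, 0, 0, 0, 0.05, -0.07, -0.14, 0.235, 0, 0, 0, 0.05, -0.07, -0.185, 0.275, 0, 0, 0, 0.05, -0.07, -0.23, 0.32, 0, 0, 0]

```text
clock: 11.8
tcp_pos: [0.4141, -0.0991, 0.1372]
orientation: [0.785, 1.419, -0.783]
contact_force: [1.1, -1.4, 0.7]
grip_width: 0.0494
```

```bash
python3 go.py .413 -.160 .09 32.6 .413 -.16 .012 32.6; python3 - <<'E'
from h import *
im=r.grab_frame('top')[170:225,180:260];im2=r.grab_frame('scene')[130:195,180:255]
f=lambda i:cv2.resize(i,(480,400),interpolation=cv2.INTER_CUBIC)
cv2.imwrite('pics/w2.png',np.hstack([f(im),f(im2)[:,:320]]))
E
```

```text
11.8 [ 0.4141 -0.0991  0.1372] [[0.005, 0.845, 0.534], [-0.001, 0.534, -0.845], [-1.0, 0.004, 0.004]] [-0.64  0.26  0.84  2.26 -0.29  0.72  0.98]
[0.413, -0.16, 0.09, 32.6] [ 0.0472 -0.0337  0.0507] [-0.06  0.04 -0.04]
[0.413, -0.16, 0.012, 32.6] [ 0.1252 -0.034   0.0504] [-0.06  0.04 -0.04]
```

View pics/w2.png

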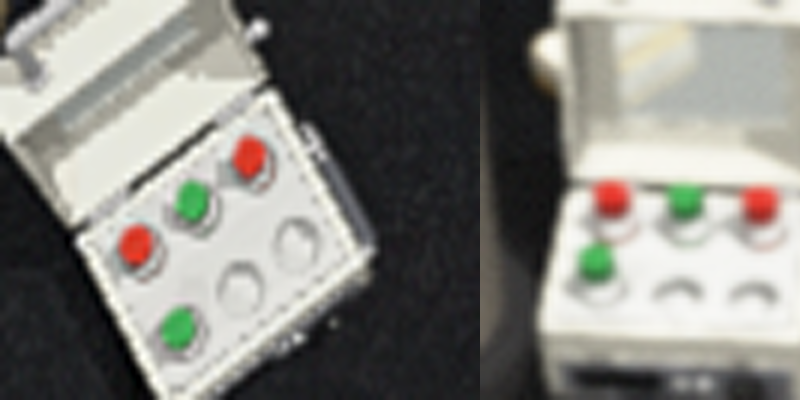

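The vial stands in the left well, its cap at (178,328) in the top half, and the other two front wells are empty. Next is vial_3.

Emit:
carry_out:
  targets: [0.05, 0.03, -0.034, 0.0505, 0, 0, 0, 0.05, 0.06, -0.034, 0.0505, 0, 0, 0, 0.05, 0.08, -0.034, 0.0505, 0, 0, 0, 0.05, 0.11, -0.034, 0.0505, 0, 0, 0, 0.05, 0.125, -0.034, 0.0505, 0, 0, 0, 0.05, 0.125, -0.034, 0.0505, 0, 0, 0, 0, 0.125, -0.034, 0.0505, 0, 0, 0, 0, 0.125, -0.034, 0.0505, 0, 0, 0, 0, 0.125, -0.034, 0.0505, 0, 0, 0, 0, 0.125, -0.034, 0.0505, 0, 0, 0]

```text
clock: 13.15
tcp_pos: [0.4113, -0.1649, 0.0132]
orientation: [0.794, 1.414, -0.792]
contact_force: [-0.6, 0.6, 6.6]
grip_width: 0.0222
```

```bash
python3 go.py .413 -.160 .012 32.6 .46 .09 .13 32.6 .4608 .2604 .13 32.6
```

```text
13.15 [ 0.4113 -0.1649  0.0132] [[0.006, 0.852, 0.524], [-0.002, 0.524, -0.852], [-1.0, 0.004, 0.005]] [-0.21  0.54  0.56  2.28 -0.64  0.47  1.42]
[0.413, -0.16, 0.012, 32.6] [ 0.0012  0.004  -0.0032] [-0.2   0.06 -0.05]
[0.46, 0.09, 0.13, 32.6] [-0.1171  0.1756 -0.1909] [-0.2   0.06 -0.05]
[0.4608, 0.2604, 0.13, 32.6] [-0.1175  0.2656 -0.3355] [-0.2   0.06 -0.05]
```

Emit:
carry_out:
  targets: [0.05, 0, 0, 0, 0, 0, 0, 0.05, 0, 0, 0, 0, 0, 0, 0.05, 0.002, 0.001, -0.0032, -0.2, 0, 0, 0.05, 0.002, 0.001, -0.0032, -0.2, 0, 0]

```text
clock: 13.65
tcp_pos: [0.4101, -0.1612, 0.0109]
orientation: [0.78, 1.42, -0.779]
contact_force: [0.3, 0.2, 0.7]
grip_width: 0.0498
```

```bash
python3 go.py .413 -.160 .012 32.6;  cat >> b.py <<'E'
E
python3 b.py | grep -E "^scene" ; tail -1 h.py >/dev/null
```

```text
13.65 [ 0.4101 -0.1612  0.0109] [[0.006, 0.842, 0.54], [-0.002, 0.54, -0.842], [-1.0, 0.004, 0.005]] [-0.21  0.54  0.54  2.29 -0.64  0.46  1.43]
[0.413, -0.16, 0.012, 32.6] [-0.001   0.0031  0.0005] [ 0.01  0.05 -0.04]
scene [167.34 102.22] 32 [0.703  0.6915 0.043 ]
scene [222.85 162.58] 26 [0.5594 0.2844 0.043 ]
scene [114.39 175.68] 121 [0.2909 0.549  0.043 ]
scene [250.5  204.67] 30 [0.4602 0.0917 0.043 ]
```

Emit:
carry_out:
  targets: [0, 0, 0, 0, 0, 0, 0, 0, 0, 0, 0, 0, 0, 0, 0, 0, 0, 0, 0, 0, 0, 0, 0, 0, 0, 0, 0, 0, 0, -0.02, 0, 0, 0, 0, 0, 0, -0.07, 0, 0, 0, 0, 0, 0, -0.12, 0.03, -0.03, 0, 0, 0, 0, -0.12, 0.07, -0.075, 0, 0, 0, 0, -0.12, 0.11, -0.115, 0, 0, 0, 0, -0.12, 0.15, -0.155, 0, 0, 0, 0, -0.12, 0.18, -0.19, 0, 0, 0, 0, -0.12, 0.18, -0.19, 0, 0, 0]

```text
clock: 15.25
tcp_pos: [0.4591, 0.0999, 0.1306]
orientation: [0.775, 1.422, -0.773]
contact_force: [-1.4, -1.1, -0.5]
grip_width: 0.0224
```

```bash
python3 go.py .4608 .2604 .13 32.6; python3 go.py .4608 .2604 .09 32.6; python3 b.py | grep -E "^(scene|top)"; python3 -c "
from h import *
crop('scene',215,150,80,65,10,'pics/v3.png')"
```

```text
15.25 [0.4591 0.0999 0.1306] [[0.006, 0.838, 0.545], [-0.002, 0.545, -0.838], [-1.0, 0.004, 0.005]] [-1.02  0.36  0.81  2.17 -0.38  0.75  0.63]
[0.4608, 0.2604, 0.13, 32.6] [ 0.0002  0.0889 -0.1337] [ 0.09  0.06 -0.05]
15.25 [0.4591 0.0999 0.1306] [[0.006, 0.838, 0.545], [-0.002, 0.545, -0.838], [-1.0, 0.004, 0.005]] [-1.02  0.36  0.81  2.17 -0.38  0.75  0.63]
[0.4608, 0.2604, 0.09, 32.6] [ 0.0402  0.0888 -0.1339] [ 0.09  0.06 -0.05]
top [456.81  55.99] 108 [ 1.0527 -0.6648  0.043 ]
top [362.5   90.39] 18 [ 0.919  -0.2873  0.043 ]
top [115.   156.96] 28 [0.676  0.6668 0.043 ]
top [221.   191.14] 22 [0.5333 0.2614 0.043 ]
top [211.5  197.22] 18 [0.5112 0.2965 0.043 ]
top [202.09 203.22] 23 [0.4895 0.3311 0.043 ]
top [209.44 214.89] 18 [0.4455 0.3034 0.043 ]
scene [167.06 102.1 ] 31 [0.7029 0.6931 0.043 ]
scene [200.   161.83] 23 [0.5147 0.3531 0.043 ]
scene [211.5  162.29] 14 [0.5369 0.3183 0.043 ]
scene [223.09 162.77] 22 [0.5591 0.2831 0.043 ]
scene [197.71 172.5 ] 14 [0.4699 0.3254 0.043 ]
scene [250.5  204.79] 28 [0.4598 0.0914 0.043 ]
```

View pics/v3.png

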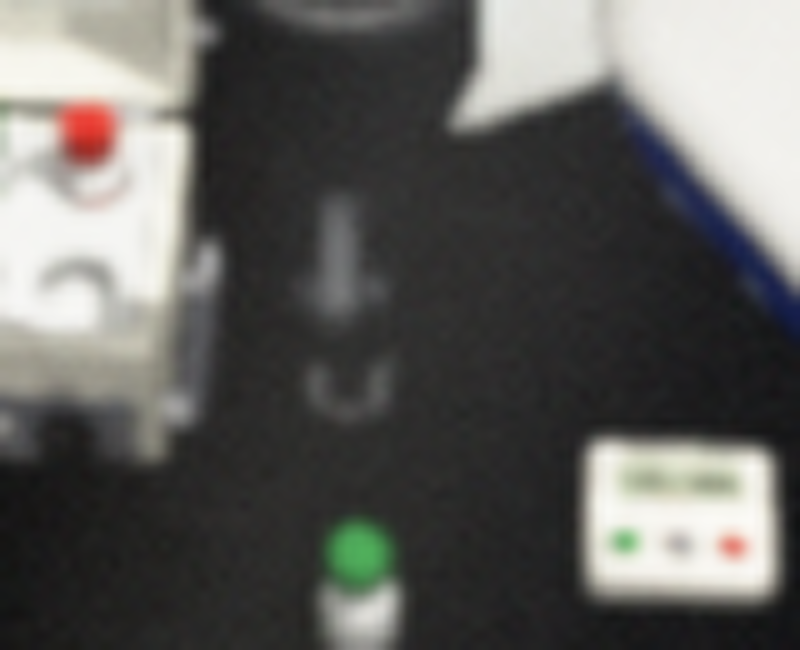

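vial_3's cap is hidden behind the near finger (grip at (350,390)), but the width says it is held. vial_1 still stands at (357,555). Moving to the middle well.

Emit:
carry_out:
  targets: [0, 0, 0.03, -0.045, 0, 0, 0, 0, 0, 0.06, -0.09, 0, 0, 0, 0, 0, 0.0888, -0.134, 0, 0, 0, 0, 0.02, 0.0888, -0.134, 0, 0, 0, 0, 0.035, 0.0888, -0.134, 0, 0, 0, 0, 0.045, 0.0888, -0.134, 0, 0, 0, 0, 0.045, 0.0888, -0.134, 0, 0, 0, 0, 0.045, 0.0888, -0.134, 0, 0, 0]

```text
clock: 16.4
tcp_pos: [0.4618, 0.255, 0.0856]
orientation: [0.782, 1.419, -0.781]
contact_force: [0.4, 0.5, 0.0]
grip_width: 0.0223
```

```bash
python3 go.py .4608 .2604 .066 32.6; python3 -c "
from h import *
b=np.array([-.4466,-.457])
for p in [(209.44,214.89),(202.1,203.25),(211.5,197.22),(221,191.14)]: print(at('top',*(np.array(p)-b),.0925))
b=np.array([.206,-.036])
for p in [(197.71,172.5),(200,161.83),(211.5,162.29),(223.09,162.77)]: print(at('scene',*(np.array(p)-b),.0925))
print(r.get_obs()['contact_force'])"
```

```text
16.4 [0.4618 0.255  0.0856] [[0.006, 0.843, 0.537], [-0.003, 0.537, -0.843], [-1.0, 0.004, 0.005]] [-1.17  0.53  0.71  2.07 -0.51  0.72  0.43]
[0.4608, 0.2604, 0.066, 32.6] [ 0.0196  0.002  -0.0052] [-0.02  0.06 -0.04]
[0.43665621 0.29332526 0.0925    ]
[0.47886687 0.3198856  0.0925    ]
[0.49984828 0.28661074 0.0925    ]
[0.52111171 0.25280673 0.0925    ]
[0.43663263 0.29101042 0.0925    ]
[0.47916469 0.31738781 0.0925    ]
[0.50023323 0.28426529 0.0925    ]
[0.52137675 0.25087938 0.0925    ]
[0.40664016 0.48470271 0.00664917]
```

Emit:
carry_out:
  targets: [0, 0, 0.0025, -0.0053, 0, 0, 0, 0, 0.006, 0.0025, -0.0053, 0, 0, 0, 0, 0.009, 0.0025, -0.0053, 0, 0, 0, 0, 0.009, 0.0025, -0.0053, 0, 0, 0]

```text
clock: 16.9
tcp_pos: [0.4608, 0.2606, 0.0762]
orientation: [0.781, 1.419, -0.781]
contact_force: [-0.1, -0.5, 0.3]
grip_width: 0.0221
```

```bash
python3 go.py .4611 .2608 .066 32.6;python3 -c "
from h import *
print(r.get_obs()['contact_force'])"
```

```text
16.9 [0.4608 0.2606 0.0762] [[0.005, 0.843, 0.537], [-0.003, 0.537, -0.843], [-1.0, 0.003, 0.005]] [-1.17  0.54  0.69  2.07 -0.52  0.71  0.43]
[0.4611, 0.2608, 0.066, 32.6] [ 0.0102  0.0003 -0.0001] [-0.02  0.06 -0.03]
[-0.11867533 -0.52237941  0.32888231]
```

Emit:
carry_out:
  targets: [0, 0.002, 0.0003, 0, 0, 0, 0, 0, 0.004, 0.0003, 0, 0, 0, 0, 0, 0.006, 0.0003, 0, 0, 0, 0, 0, 0.006, 0.0003, 0, 0, 0, 0]

```text
clock: 17.4
tcp_pos: [0.461, 0.2606, 0.0701]
orientation: [0.781, 1.419, -0.782]
contact_force: [0.7, -0.1, 0.3]
grip_width: 0.0225
```

Emit:
carry_out:
  targets: [0, 0.002, 0, 0, 0, 0, 0, 0, 0.004, 0, 0, 0, 0, 0, 0, 0.004, 0, 0, 0, 0, 0, 0.034, 0.004, 0, 0, 0, 0, 0, 0.034, 0.004, 0, 0, 0, 0, 0, 0.034, 0.004, 0, 0, 0, 0, 0, 0.034, -0.03, 0, 0, 0, 0, 0, 0.04, -0.06, 0, 0, 0, 0, 0, 0.05, -0.06, -0.03, 0.045, 0, 0, 0, 0.05, -0.06, -0.06, 0.09, 0, 0, 0, 0.05, -0.06, -0.0926, 0.14, 0, 0, 0, 0.05, -0.04, -0.0926, 0.14, 0, 0, 0]

```text
clock: 18.9
tcp_pos: [0.4585, 0.0886, 0.1117]
orientation: [0.789, 1.415, -0.786]
contact_force: [-0.4, 1.0, -0.5]
grip_width: 0.0498
```

```bash
python3 go.py .4583 .0925 .06 32.6 .4583 .0925 .0115 32.6;  python3 b.py | grep -E "^(scene|top)"
```

```text
18.9 [0.4585 0.0886 0.1117] [[0.008, 0.847, 0.531], [-0.002, 0.531, -0.847], [-1.0, 0.005, 0.006]] [-0.97  0.39  0.79  2.19 -0.43  0.71  0.67]
[0.4583, 0.0925, 0.06, 32.6] [ 0.0517  0.0016 -0.0038] [-0.11  0.07 -0.06]
[0.4583, 0.0925, 0.0115, 32.6] [ 0.1002  0.0013 -0.0041] [-0.11  0.07 -0.06]
top [456.79  56.06] 107 [ 1.0524 -0.6647  0.043 ]
top [362.5   90.39] 18 [ 0.919  -0.2873  0.043 ]
top [115.   156.96] 28 [0.676  0.6668 0.043 ]
top [221.   191.14] 22 [0.5333 0.2614 0.043 ]
top [211.5  197.22] 18 [0.5112 0.2965 0.043 ]
top [202.09 203.22] 23 [0.4895 0.3311 0.043 ]
top [219.   208.71] 24 [0.4676 0.2685 0.043 ]
top [209.37 214.79] 19 [0.4459 0.3037 0.043 ]
scene [166.97 102.1 ] 30 [0.7026 0.6934 0.043 ]
scene [200.   161.83] 23 [0.5147 0.3531 0.043 ]
scene [211.5  162.29] 14 [0.5369 0.3183 0.043 ]
scene [223.09 162.77] 22 [0.5591 0.2831 0.043 ]
scene [198.  172.5] 12 [0.4705 0.3245 0.043 ]
scene [209.92 172.56] 25 [0.4945 0.2906 0.043 ]
scene [250.5  204.79] 28 [0.4598 0.0914 0.043 ]
```

Emit:
carry_out:
  targets: [0.05, 0.02, 0.0015, -0.0038, 0, 0, 0, 0.05, 0.05, 0.0015, -0.0038, 0, 0, 0, 0.05, 0.08, 0.0014, -0.004, 0, 0, 0, 0.05, 0.1, 0.0014, -0.004, 0, 0, 0, 0.05, 0.1, 0.0014, -0.004, 0, 0, 0]

```text
clock: 19.62
tcp_pos: [0.4557, 0.0961, 0.0091]
orientation: [0.78, 1.422, -0.785]
contact_force: [0.2, -0.7, -0.1]
grip_width: 0.05
```

```bash
python3 go.py .4583 .0925 .0115 32.6
```

```text
19.625 [0.4557 0.0961 0.0091] [[0.001, 0.844, 0.536], [-0.005, 0.536, -0.844], [-1.0, -0.002, 0.004]] [-0.8   0.58  0.57  2.23 -0.64  0.5   0.84]
[0.4583, 0.0925, 0.0115, 32.6] [-0.0024  0.0003  0.0044] [-0.03  0.05  0.02]
```

Emit:
carry_out:
  targets: [0.05, -0.0022, 0.0003, 0.0044, 0, 0, 0, 0.05, -0.0022, 0.0003, 0.0044, 0, 0, 0, 0.05, -0.0022, 0.0003, 0.0044, 0, 0, 0]

```text
clock: 20.0
tcp_pos: [0.4588, 0.0928, 0.0119]
orientation: [0.78, 1.422, -0.784]
contact_force: [-0.5, -0.6, -0.8]
grip_width: 0.0499
```

```bash
python3 go.py .4583 .0925 .0115 32.6 .4826 .2272 .13 32.6
```

```text
20.0 [0.4588 0.0928 0.0119] [[0.002, 0.844, 0.537], [-0.004, 0.537, -0.844], [-1.0, -0.0, 0.004]] [-0.79  0.57  0.57  2.22 -0.64  0.51  0.85]
[0.4583, 0.0925, 0.0115, 32.6] [ 0.0004 -0.0006  0.    ] [-0.03  0.05  0.  ]
[0.4826, 0.2272, 0.13, 32.6] [-0.1185  0.0922 -0.1001] [-0.03  0.05  0.  ]
```

Emit:
carry_out:
  targets: [0, 0.0004, 0, 0, 0, 0, 0, 0, 0.0004, 0, 0, 0, 0, 0, 0, 0.0004, 0, 0, 0, 0, 0, 0, 0.0004, 0, 0, 0, 0, 0, 0, -0.02, 0, 0, 0, 0, 0, 0, -0.07, 0, 0, 0, 0, 0, 0, -0.118, 0.01, -0.01, 0, 0, 0, 0, -0.118, 0.05, -0.055, 0, 0, 0, 0, -0.118, 0.092, -0.1, 0, 0, 0, 0, -0.118, 0.092, -0.1, 0, 0, 0, 0, -0.1, 0.092, -0.1, 0, 0, 0, 0, -0.09, 0.092, -0.1, 0, 0, 0]

```text
clock: 21.5
tcp_pos: [0.4815, 0.2249, 0.0998]
orientation: [0.78, 1.422, -0.788]
contact_force: [0.3, -0.3, -0.1]
grip_width: 0.0214
```

```bash
python3 go.py .4826 .2272 .066 32.6
```

```text
21.5 [0.4815 0.2249 0.0998] [[-0.0, 0.845, 0.535], [-0.006, 0.535, -0.845], [-1.0, -0.003, 0.005]] [-1.13  0.52  0.75  2.05 -0.5   0.76  0.49]
[0.4826, 0.2272, 0.066, 32.6] [ 0.0338  0.0022 -0.0015] [-0.06  0.05  0.03]
```

Emit:
carry_out:
  targets: [0, 0.008, 0.0021, -0.0015, 0, 0, 0, 0, 0.016, 0.0021, -0.0015, 0, 0, 0, 0, 0.021, 0.0021, -0.0015, 0, 0, 0, 0, 0.021, 0.0021, -0.0015, 0, 0, 0, 0, 0.023, 0.0021, -0.0015, 0, 0, 0, 0, 0.025, 0.0021, -0.0015, 0, 0, 0, 0, 0.025, 0.0021, -0.0015, 0, 0, 0]

```text
clock: 22.38
tcp_pos: [0.4824, 0.2272, 0.0748]
orientation: [0.78, 1.422, -0.788]
contact_force: [0.1, 0.3, -0.4]
grip_width: 0.0216
```

```bash
python3 go.py .4826 .2272 .066 32.6
```

```text
22.375 [0.4824 0.2272 0.0748] [[-0.0, 0.845, 0.535], [-0.005, 0.535, -0.845], [-1.0, -0.003, 0.005]] [-1.1   0.56  0.71  2.05 -0.54  0.72  0.52]
[0.4826, 0.2272, 0.066, 32.6] [0.0088 0.0002 0.0001] [-0.05  0.05  0.03]
```

Emit:
carry_out:
  targets: [0, 0.003, 0, 0, 0, 0, 0, 0, 0.005, 0, 0, 0, 0, 0, 0, 0.007, 0, 0, 0, 0, 0, 0, 0.0088, 0, 0, 0, 0, 0, 0, 0.0088, 0, 0, 0, 0, 0]

```text
clock: 23.0
tcp_pos: [0.4824, 0.2271, 0.0658]
orientation: [0.78, 1.422, -0.788]
contact_force: [0.6, 0.0, 0.4]
grip_width: 0.0211
```

Emit:
carry_out:
  targets: [0.034, 0, 0, 0, 0, 0, 0, 0.034, 0, 0, 0, 0, 0, 0, 0.034, 0, 0, 0, 0, 0, 0, 0.034, -0.03, 0, 0, 0, 0, 0, 0.034, -0.08, 0, 0, 0, 0, 0, 0.05, -0.13, -0.02, 0, 0, 0, 0, 0.05, -0.18, -0.06, 0, 0, 0, 0, 0.05, -0.2, -0.09, 0.0, 0, 0, 0, 0.05, -0.2, -0.09, 0.0, 0, 0, 0]

```text
clock: 24.12
tcp_pos: [0.4056, 0.1799, 0.2673]
orientation: [0.785, 1.427, -0.783]
contact_force: [0.5, 1.6, -0.2]
grip_width: 0.0499
```

```bash
python3 go.py .5766 .3346 .26 32.6 .5766 .3346 .181 32.6; python3 b.py | grep -E "^(scene|top)"; python3 - <<'E'
import cv2,numpy as np
im=cv2.imread('pics/topb.png')[150:225,160:250];im2=cv2.imread('pics/sceneb.png')[100:195,180:250]
cv2.imwrite('pics/w3.png',np.hstack([cv2.resize(im,(480,400),interpolation=2),cv2.resize(im2,(295,400),interpolation=2)]))
E
```

```text
24.125 [0.4056 0.1799 0.2673] [[-0.001, 0.845, 0.535], [0.002, 0.535, -0.845], [-1.0, -0.0, -0.002]] [-1.54  0.02  1.03  2.08 -0.02  1.05  0.07]
[0.5766, 0.3346, 0.26, 32.6] [ 0.0074  0.2272 -0.0391] [-0.05 -0.02  0.  ]
[0.5766, 0.3346, 0.181, 32.6] [ 0.0864  0.2272 -0.039 ] [-0.05 -0.02  0.  ]
top [456.83  55.96] 107 [ 1.0528 -0.6649  0.043 ]
top [362.5   90.39] 18 [ 0.919  -0.2873  0.043 ]
top [115.   156.96] 28 [0.676  0.6668 0.043 ]
scene [167.06 102.1 ] 31 [0.7029 0.6931 0.043 ]
scene [211.6 161.5] 20 [0.5402 0.3205 0.043 ]
scene [200.   161.83] 23 [0.5147 0.3531 0.043 ]
scene [223.09 162.77] 22 [0.5591 0.2831 0.043 ]
scene [197.62 172.25] 16 [0.4706 0.3264 0.043 ]
scene [209.85 172.65] 26 [0.494  0.2905 0.043 ]
scene [221.71 173.  ] 14 [0.5168 0.2558 0.043 ]
```

View pics/w3.png

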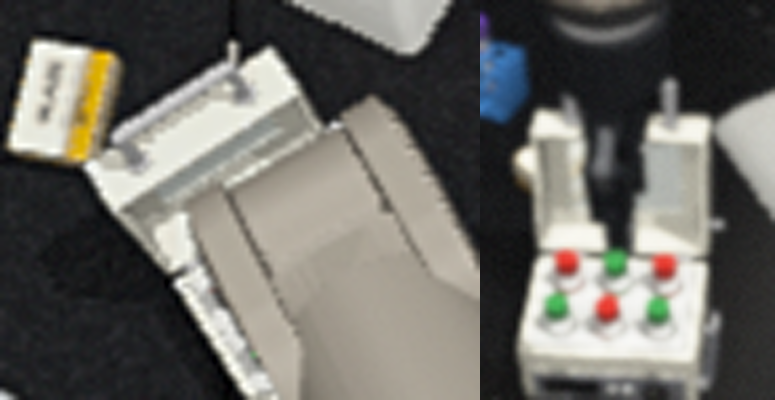

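All three caps (557,305), (608,308) and (658,310) line up with the back row in the scene view. Next I'll take the handle.

Emit:
carry_out:
  targets: [0.06, 0, 0.05, -0.01, 0, 0, 0, 0.06, 0, 0.1, -0.018, 0, 0, 0, 0.06, 0, 0.15, -0.026, 0, 0, 0, 0.06, 0, 0.2, -0.034, 0, 0, 0, 0.06, 0, 0.227, -0.039, 0, 0, 0, 0.06, 0, 0.227, -0.039, 0, 0, 0, 0.06, 0, 0.227, -0.039, 0, 0, 0, 0.06, 0, 0.227, -0.039, 0, 0, 0]

```text
clock: 25.22
tcp_pos: [0.5767, 0.3345, 0.2651]
orientation: [0.781, 1.424, -0.787]
contact_force: [0.3, -0.5, 0.1]
grip_width: 0.0598
```

```bash
python3 go.py .5766 .3346 .181 32.6; python3 - <<'E'
from h import *
c,s=np.cos(.569),np.sin(.569)
W=lambda x,y,z:[.4813+c*x-s*y,.2737+s*x+c*y,z]
for y in(.04,0,-.04): print([proj('scene',W(x,y,.0925))[0].round(2).tolist() for x in(.024,-.024)],proj('scene',W(-.024,y,.097))[0].round(2))
i=r.grab_frame('top');s_=r.grab_frame('scene')
cv2.imwrite('pics/l.png',np.hstack([cv2.resize(i[140:215,150:240],(480,400),interpolation=2),cv2.resize(s_[85:155,185:240],(314,400),interpolation=2)]))
E
```

```text
25.225 [0.5767 0.3345 0.2651] [[-0.001, 0.845, 0.535], [-0.004, 0.535, -0.845], [-1.0, -0.003, 0.003]] [-1.22  0.58  0.92  1.58 -0.48  1.22  0.35]
[0.5766, 0.3346, 0.181, 32.6] [ 0.0841  0.0002 -0.0003] [-0.05  0.03  0.04]
[[199.29, 161.37], [197.28, 171.58]] [197.14 170.64]
[[211.0, 161.82], [209.27, 172.05]] [209.17 171.11]
[[222.72, 162.27], [221.28, 172.51]] [221.2  171.58]
```

View pics/l.png

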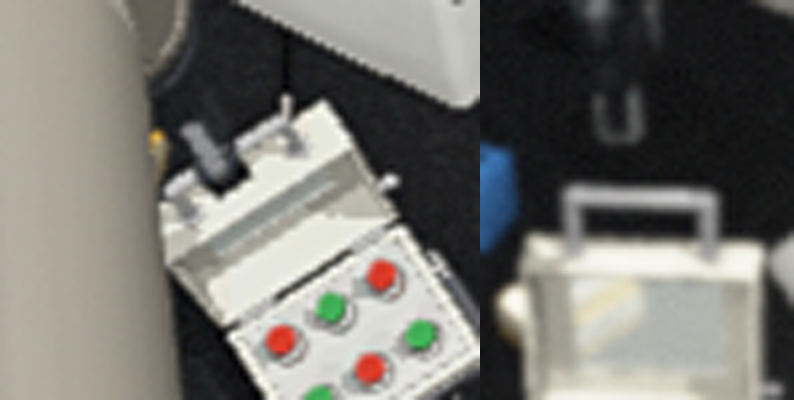

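The gripper hangs over the bar (bar at (230,155) in the top half), and cap rows match home depth within 0.5 px. Lowering and gripping.

Emit:
carry_out:
  targets: [0.06, 0.04, 0, 0, 0, 0, 0, 0.06, 0.07, 0, 0, 0, 0, 0, 0.06, 0.084, 0, 0, 0, 0, 0, 0.06, 0.084, 0, 0, 0, 0, 0, 0, 0.084, 0, 0, 0, 0, 0, 0, 0.084, 0, 0, 0, 0, 0, 0, 0.084, 0, 0, 0, 0, 0, 0, 0.084, 0, 0, 0, 0, 0, 0, 0.084, 0, 0, 0, 0, 0]
  squeeze: 40

```text
clock: 26.45
tcp_pos: [0.5772, 0.335, 0.1826]
orientation: [0.782, 1.423, -0.785]
contact_force: [-0.2, 0.4, 5.9]
grip_width: 0.0084
```

```bash
python3 go.py .5766 .3346 .181 32.6; python3 -c "
import numpy as np
for a in np.linspace(1.833,1.16,9): print(round(a,2),*( (lambda X,Z:(round(-(X+.0571),4),round(-(Z-.1358),4)))(.146*np.cos(a)-.02*np.sin(a),.146*np.sin(a)+.02*np.cos(a))))"
```

```text
26.45 [0.5772 0.335  0.1826] [[0.001, 0.845, 0.536], [-0.002, 0.536, -0.845], [-1.0, -0.0, 0.002]] [-1.18  0.65  0.86  1.66 -0.55  1.08  0.4 ]
[0.5766, 0.3346, 0.181, 32.6] [ 0.0016 -0.0007  0.0001] [-0.04  0.02  0.01]
1.83 0.0001 -0.0
1.75 -0.0116 -0.0043
1.66 -0.0235 -0.0077
1.58 -0.0357 -0.01
1.5 -0.048 -0.0113
1.41 -0.0604 -0.0115
1.33 -0.0728 -0.0107
1.24 -0.085 -0.0089
1.16 -0.0971 -0.006
```

Emit:
carry_out:
  targets: [0, -0.002, -0.006, 0, 0, 0, 0, 0, -0.004, -0.0116, 0, 0, 0, 0, 0, -0.006, -0.0175, 0, 0, 0, 0, 0, -0.0077, -0.0235, 0, 0, 0, 0, 0, -0.009, -0.0295, 0, 0, 0, 0, 0, -0.01, -0.0357, 0, 0, 0, 0, 0, -0.0107, -0.042, 0, 0, 0, 0, 0, -0.0113, -0.048, 0, 0, 0, 0, 0, -0.0113, -0.048, 0, 0, 0, 0, 0, -0.0113, -0.048, 0, 0, 0, 0]

```text
clock: 27.7
tcp_pos: [0.5362, 0.3091, 0.1942]
orientation: [0.782, 1.424, -0.785]
contact_force: [1.4, 1.5, 5.5]
grip_width: 0.0086
```

```bash
python3 go.py .5368 .3095 .192 32.6
```

```text
27.7 [0.5362 0.3091 0.1942] [[-0.0, 0.845, 0.536], [-0.002, 0.536, -0.845], [-1.0, -0.001, 0.002]] [-1.25  0.57  0.9   1.77 -0.5   1.05  0.39]
[0.5368, 0.3095, 0.192, 32.6] [0.0022 0.0007 0.    ] [-0.04  0.02  0.01]
```

Emit:
carry_out:
  targets: [0, 0, -0.006, 0, 0, 0, 0, 0, 0, -0.012, 0, 0, 0, 0, 0, 0.0003, -0.0185, 0, 0, 0, 0, 0, 0.001, -0.0245, 0, 0, 0, 0, 0, 0.0016, -0.0305, 0, 0, 0, 0, 0, 0.0024, -0.0365, 0, 0, 0, 0, 0, 0.0038, -0.0425, 0, 0, 0, 0, 0, 0.0054, -0.0485, 0, 0, 0, 0, 0, 0.0054, -0.0485, 0, 0, 0, 0, 0, 0.0054, -0.0485, 0, 0, 0, 0]

```text
clock: 28.95
tcp_pos: [0.4949, 0.2829, 0.1888]
orientation: [0.782, 1.425, -0.786]
contact_force: [-1.2, -0.2, 4.8]
grip_width: 0.0084
```

```bash
python3 - <<'E'
from h import *
from scipy.optimize import brentq
o=r.get_obs();d=o['tcp_pos']-[.5772,.335,.1826]; y=d@[.8424,.5388,0]
print(o['clock'],d,y,o['contact_force'],o['grip_width'],o['qvel'].round(3))
print(brentq(lambda a:-(.146*np.cos(a)-.02*np.sin(a)+.0571)-y,.9,1.83), 'from z', (.146*np.sin(1.16)+.02*np.cos(1.16)-.1358)-d[2])
i=r.grab_frame('top');s_=r.grab_frame('scene')
cv2.imwrite('pics/f.png',np.hstack([cv2.resize(i[140:235,150:264],(480,400),interpolation=2),cv2.resize(s_[85:195,175:255],(291,400),interpolation=2)]))
E
```

```text
28.95 [-0.08232585 -0.05207303  0.00618298] -0.09740824369673788 [-1.17265265 -0.22834893  4.82392071] 0.008425386451230974 [ 0.002  0.002 -0.    -0.006 -0.001 -0.002  0.001]
1.1575969388025817 from z -0.0001429386754910611
```

View pics/f.png

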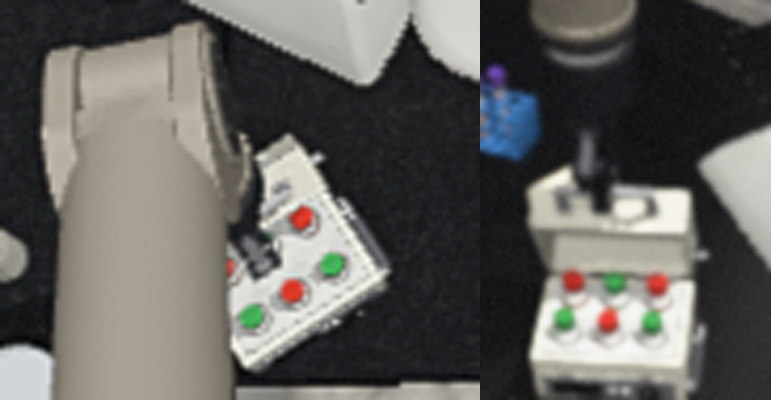

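The lid leans forward, held by the bar at (600,190) in the scene half. All six vials are standing and the arm is still, so I'm handing in.

```bash
python3 -c "
from bench import r
print(r.hand_in()); o=r.get_obs(); print(o['clock'],o['tcp_pos'],o['contact_force'],o['grip_width'])"
```

```text
the job is handed in; nothing more can be done
None
the job is handed in; nothing more can be done
```

The three loose vials are in the front-row wells and let go of. The lid is swung forward to its balance point, with the gripper still holding the bar. I handed the job in at about 29 s of the 64 s allowed.

**Vials:** I released each vial about 10 mm down its well and let it drop the last few mm. Seen by the scene camera, the front caps sit within about 0.7 px of where fully seated caps should be. One standing a few mm high would be off by about 1 px the other way. In the last picture all six vials were upright.

**Lid:** From the arm's position it stands at about 1.158 rad (target 1.16), and the height of the bar agrees to 0.2 mm. The arm was still and gripping at 40 N, with the fingers closed to 8.4 mm on the 10 mm bar. A steady 5 N vertical force remained on the tool.

**What went wrong or disagreed:**
- My first grip on vial_1 caught the cap, so I regripped it lower on the body.
- At vial_3 the fingers closed about 5 mm off, so I opened and regripped.
- The two cameras differed by 2–3 mm. I corrected for that by comparing them with the arm's own position at a gripped vial.
- The bystanders were only seen in passing in the pictures; I did not measure them at the end, but nothing suggested any contact with them.

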